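# Index the slug jig to loading and hold its bush plate at the balance point

## Robot

A 6-joint arm with a two-finger parallel gripper is mounted at the origin on the work surface. World frame = base frame: x ahead of the robot, y to its left, z up, the work surface at z = 0. Lengths are in m, angles in rad, forces in N, time in s.
With the tool pointing down it reaches from about 0.425 to 0.95 m from the base axis. Payload 3.5 kg.
Tool frame: the origin (TCP) lies at the very end of the fingers, on their centre line; the grasp point (between the pads) lies 19 mm behind it; z points along the fingers, y is the line along which they close (so a half turn about z gives the same grasp; the last joint's range is limited). The gripper opens to 85 mm and grips with 20 to 120 N. Pads are 22 mm wide; open, the fingers measure 114 mm over their backs; the gripper's body (76 mm by 85 mm) begins 54 mm behind the grasp point. The pads swing forward as they close: fully open they stand 13 mm farther back than shut.
Start: joints at [1.138, 0.286, 1.577, -0, 1.279, -0.15], TCP at [0.188, 0.648, 0.231] pointing down, gripper open.
Joint ranges: [-2.77, 2.77], [-0.9, 2.22], [0.21, 2.48], [-1.53, 4.67], [0.24, 2.81], [-2.84, 2.84]. Speed limits (rad/s): [2.79, 2.79, 3.14, 3.14, 3.14, 3.14].

## Interface

Orientations are given as a unit quaternion [x, y, z, w].
In Python, from plant import ctrl gives the robot as it stands.
- The arm moves only by the tool carry_out, never from a script. Its argument "deltas" is one flat list of numbers, 6 for each row, row after row: the shift along the tool's x, y, z in m, then the turn, a rotation vector about the tool's x, y, z in rad. A call has 1 to 5 rows; each row is the pose to reach, as a shift and turn from the pose commanded when the call began, along the tool's axes at that moment; what a row does not reach only later rows make up. A row lasts 1/8 s, in which the tool goes at most 62.5 mm and 10.7 degrees, less where a joint would pass 70% of its speed; a pose out of reach is approached as far as the arm can. A call with a gripper value outside its range is refused whole. "grip" is the opening in per cent of the stroke, from 0 (shut) to 100 (fully open), set as the call begins (left out, the last holds). The fingers move at their own pace and stop on an object; "grip_force" is the grip in N (left out, the last holds). Time passes only in rows, so rows that repeat a pose let the fingers close. It gives the time, the measured TCP pose, the force, the opening and the grip force at its end, in the units of the state.
- ctrl.get_state(): the state, without advancing time (a new reading comes with each control period).
- ctrl.read_camera(name): name is "side" or "top"; returns (picture, depth): 420x560x3 uint8, red, green, blue; 420x560 float32, m along the optical axis (not along the pixel's ray), 0 where there is no reading.
- ctrl.camera_model(name): a dict with "intrinsics" (3x3 intrinsics, pixels), "extrinsics" (4x4, takes a point from world to camera coordinates). Camera axes: x right, y down, z forward; pixel columns grow to the right and rows downward; lengths in m; the calibration is good to about 2 mm. A picture is of the moment at which its call begins. camera_model takes no time and is no camera call.
- ctrl.sign_off(): hands the job in; it is judged then, once.
Trained networks look in the newest picture that a camera, given by its name, has taken for a name from the list of things; names that differ only in an ending like _2 or _b are one class to them, and where a whole thing is asked for, a point or a joint stands for the part that bears it (a point fixed in the world has none). Each returns a list of dicts, best first, with "score" (0 to 1); they miss things now and then, are a little off and sometimes report something else, mostly with a low value. They report only what shows in the picture. A call takes as long as a camera call.
- ctrl.find_in(camera, query): "uv" ([column, row] in pixels, amid what is visible of it).
The state is a dict: "time": time; "qpos": joint angles; "dq": joint speeds; "joint_efforts": joint torques, N m; "eef_pos": TCP position; "tcp_rot": TCP orientation; "contact_force": force on the tool from outside, world axes, zero at the start; "wrist_torque": the same for the moment, N m; "opening": opening from 0.0 (shut) to 1.0 (fully open); "finger_force": force on a finger pad.
Only numpy, scipy, OpenCV 4.12 (cv2) and the standard library are available. Lean on these libraries where they do the work, as an engineer would, in place of code of your own. Each camera call takes 0.05 s, during which the arm holds its last target. There are 200 camera calls.

## Task

Bring the thumb-slug drilling jig round to its loading station: lift the red index plunger by its knob, turn the head with it to the slot marked by the green plug, and let the plunger drop fully home there. The lid's stay is off, so then swing the hinged bush plate up by its black bar to its balance point, without letting it slam or go over the back, and finish while still gripping it there, quite still, so that I can change the slug under it. Leave the loose slugs, the stay, the bottle and the tape where they are.

Things in the scene. Friction and masses are not known exactly. Their poses are not given: they have to be found in the camera images.
- jig: Thumb-slug drilling jig fixed on the bench: round blue base 260 mm wide, 30 mm high. Origin: on the bench, on the head's upright turning axis. On the base lies a brown fixed index ring (radii 78 to 104 mm, top 46 mm above the bench) with five radial slots 12.6 mm wide, 40 degrees apart. Plugs in the blue rim mark four; the plunger starts in the unmarked middle one. All heights are above the bench.
- head (a joint): Turning head: 153 mm aluminium disc with the dark 80 x 80 mm nest block for the slug, block top at 106 mm. Turns about the jig's upright axis, rad, positive anticlockwise from above; slots at 0 (start, within 0.01), +-0.698 and +-1.396; stops at +-1.62. Turns only with the plunger lifted, stiffly (about 3 N at the knob), and stays where it is left.
- plunger (a joint): Sprung index plunger on the head, m lifted: 0 = home in a slot, 0.013 = top stop. Its round-ended 10 mm pin is clear of the ring above 0.009; between slots it rests on the ring at about 0.0085. The spring pushes down with 4 N at home, 7 N at the top. Lifted and carried round by its knob, it turns the head; let go over a slot, within about 3 mm of its middle, it drops home.
- knob (a point): Middle of the red plunger knob: upright, round, 28 mm in diameter, 30 mm tall, 90 mm from the turning axis; this point is 96 mm above the bench when home, 14 mm below the knob's top. The aluminium arm under the knob has its top at 72 mm; the nest block begins 36 mm inward of the knob; otherwise free all round. The knob may turn in the fingers.
- plug_green: Green plug, 20 mm in diameter, 6 mm high, on the blue rim, marking the loading station. Origin: centre of its underside, 30 mm above the bench, 117 mm from the turning axis, on the middle line of its slot: the plunger is over this slot when the knob is 27 mm from the plug, straight in towards the turning axis.
- plug_blue: Blue plug, same size and radius, marking another station; which plug is at which slot changes.
- plug_yellow: Yellow plug, same size and radius, marking another station.
- plug_white: White plug, same size and radius, marking another station.
- lid (a joint): Hinged bush plate (lid) on the head: 90 x 72 x 10 mm aluminium with a dark steel drill bush 16 mm proud and a black bar across its free end, about 0.4 kg. rad, 0 = shut, level; grows as it opens upward; stop at 2.1. Almost no hinge friction. Balance point (centre of mass straight above the hinge pin): 1.35 rad, 77 degrees; below it falls shut, beyond it falls open.
- lid_hinge (a point): Middle of the lid's level hinge pin, 52 mm from the turning axis, 100 mm above the bench. The pin runs along the lid's own y. With the lid shut the lid's x points level from bar to hinge and z up. Seen from above, about the turning axis, the shut bar lies 90 degrees anticlockwise from the knob and the hinge 90 degrees clockwise from it.
- lid_bar (a point): Middle of the black bar: round, 12 mm, 72 mm long, parallel to the hinge pin, on two 9 mm steel arms with 57 mm between them and a 39 mm gap to the plate's edge, so it can be pinched from above across its length and turns between the fingers. In the lid's axes 142 mm along -x and 13 mm along +z from the pin: 113 mm high when shut; at balance 241 mm high and 18 mm from above the pin, on the shut side.
- slug_purple: Purple thumb slug, loose, 36 mm round and 70 mm tall, standing on the bench beside the jig; origin under its centre. Leave it.
- slug_black: Black thumb slug, same size, standing beside the jig. Leave it.
- stay: The lid's stay, off the jig: flat slotted steel link 120 x 16 x 5 mm lying on the bench; origin under its centre. Leave it.
- polish: White polish bottle with a red cap, 64 mm round, 170 mm tall. Leave it.
- tape: White roll of tape, 80 mm round, 24 mm tall, lying on the bench. Leave it.

How it is judged:
By the outcome, as a careful person would: the job done as asked, in the order asked, and still so for the second after the job is handed in, while the arm keeps its last pose, push and grip.
It also fails if it takes over 64 s, if anything falls off the work surface, if the arm or the gripper's body presses on something with over 40 N, if the wrist force passes 120 N, or if a joint passes its speed limit or range.

## Working session

There is one attempt and no reset: what is moved stays moved. The work goes in short steps, Python scripts to look and compute and a tool call to move; the robot and the scene stay as the last step left them, time stands still between calls to the robot, and variables do not carry over. Pictures are saved under pics/ and viewed, at most 10 in all, crops included, and the job is handed in when it is done.

Besides the shell and the picture viewer there is one more tool, called after "Call:" as a command line: name --argument value ..., lists and objects as JSON in quotes. carry_out: Moves the arm, as the interface text tells. Its arguments: {"type":"object","properties":{"deltas":{"type":"array"},"grip":{"type":"number"},"grip_force":{"type":"number"}},"required":["deltas"]}

```bash
ls; mkdir -p pics; cat > h.py <<'E'
import numpy as np, cv2
from plant import ctrl
from scipy.spatial.transform import Rotation as R
def snap(c,fn=None):
    p,d=ctrl.read_camera(c)
    if fn: cv2.imwrite('pics/'+fn,p[:,:,::-1])
    return p,d
def ray(c,uv):
    m=ctrl.camera_model(c);K=np.array(m['intrinsics']);E=np.array(m['extrinsics'])
    r=E[:3,:3].T@np.linalg.solve(K,[uv[0],uv[1],1]);o=-E[:3,:3].T@E[:3,3]
    return o,r
def atz(c,uv,z):
    o,r=ray(c,uv);return o+r*(z-o[2])/r[2]
def atd(c,uv,d):
    o,r=ray(c,uv);return o+r*d[int(round(uv[1])),int(round(uv[0]))]
E
python3 - <<'E'
from h import *
np.set_printoptions(precision=4,suppress=True)
for c in('top','side'):
    p,d=snap(c,c+'0.png')
    print(c,ray(c,(280,210)))
    for q in ['knob','plug_green','plug_blue','plug_yellow','plug_white','lid_bar','jig','lid_hinge','polish','stay','slug_black','slug_purple','tape']:
        for f in ctrl.find_in(c,q)[:2]:
            print(q,np.round(f['uv'],1),round(f['score'],2),atd(c,f['uv'],d))
s=ctrl.get_state();print(s)
E
```

```text
pics
top (array([ 0.3736, -0.0017,  1.2837]), array([ 0.1698,  0.0036, -0.9856]))
plug_green [271.8 188. ] 0.5 [0.6454 0.0228 0.0358]
plug_green [266.7 230.1] 0.19 [0.5249 0.0338 0.136 ]
plug_blue [251.5 276. ] 0.61 [0.4246 0.0754 0.0393]
plug_yellow [242.6 192.3] 0.43 [0.6361 0.0971 0.0335]
plug_white [227.7 253.3] 0.58 [0.4817 0.1347 0.0338]
lid_bar [266.6 227.8] 0.78 [0.5307 0.0341 0.1328]
jig [272.3 234.3] 0.69 [0.5169 0.0214 0.1204]
jig [449.2 196. ] 0.66 [ 0.6239 -0.4337  0.0008]
lid_hinge [266.4 230.4] 0.62 [0.5243 0.0345 0.1354]
polish [110.4 196.9] 0.66 [0.6121 0.404  0.121 ]
stay [200.1 224.1] 0.51 [0.5607 0.2094 0.0031]
slug_black [328.4 281.5] 0.55 [ 0.4078 -0.11    0.069 ]
slug_purple [343.  223.2] 0.66 [ 0.5474 -0.1495  0.0713]
tape [466.7 188.7] 0.89 [ 0.6399 -0.4757  0.0124]
side (array([ 0.2699, -0.8117,  1.1661]), array([ 0.2314,  0.5875, -0.7754]))
knob [366.2 381.3] 0.54 [ 0.6103 -0.4603  0.0023]
knob [254.2 181.5] 0.5 [0.5583 0.1069 0.1091]
lid_bar [249.  205.2] 0.55 [0.5155 0.0287 0.1163]
jig [254.3 231.5] 0.74 [ 0.5135 -0.0075  0.0496]
lid_hinge [251.7 205.7] 0
[... 239 characters left out ...]
3 280.2] 0.54 [ 0.4098 -0.1375  0.0671]
slug_purple [257.  213.1] 0.73 [ 0.5257 -0.0028  0.1154]
slug_purple [292.2 277.4] 0.61 [ 0.548  -0.1814  0.061 ]
tape [379.  364.8] 0.61 [ 0.6553 -0.4372  0.0025]
{'time': 1.4, 'qpos': array([ 1.138 ,  0.2863,  1.5767, -0.    ,  1.2786, -0.15  ]), 'dq': array([-0.0009,  0.    ,  0.0001, -0.0025,  0.0005, -0.0012]), 'joint_efforts': array([ -0.0001, -40.5953, -29.2931,  -0.0001,   0.0005,   0.    ]), 'eef_pos': array([0.1883, 0.6482, 0.2313]), 'tcp_rot': array([ 0.1409,  0.99  , -0.    ,  0.    ]), 'contact_force': array([ 0.1479, -0.4019, -0.3065]), 'wrist_torque': array([ 0.0198, -0.0083, -0.0012]), 'finger_force': 0.0, 'opening': 1.0030962520509479}
```

```bash
python3 - <<'E'
import cv2
a=cv2.imread('pics/top0.png')[160:310,190:390];b=cv2.imread('pics/side0.png')[140:300,170:340]
cv2.imwrite('pics/c1.png',cv2.resize(a,None,fx=4,fy=4,interpolation=2));cv2.imwrite('pics/c2.png',cv2.resize(b,None,fx=3.7,fy=3.7,interpolation=2))
E
```

```text
(no output)
```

View pics/c1.png

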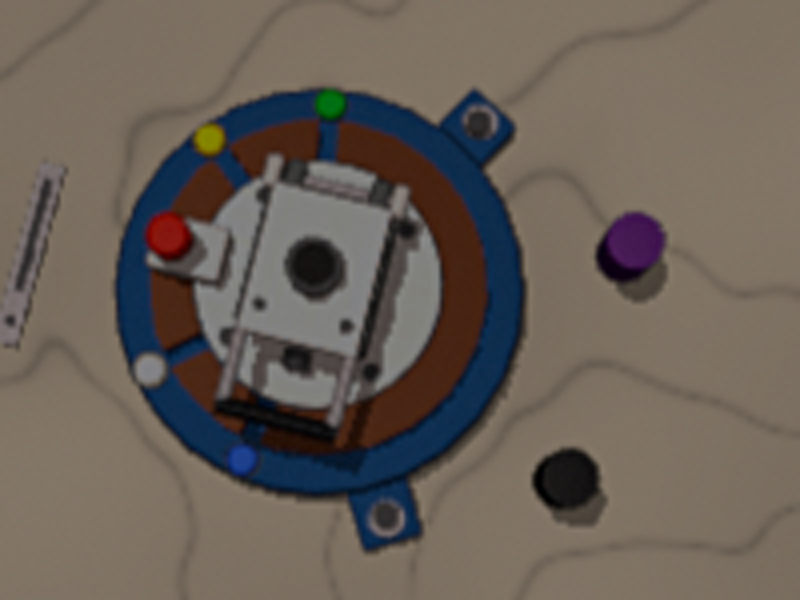

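View pics/c2.png

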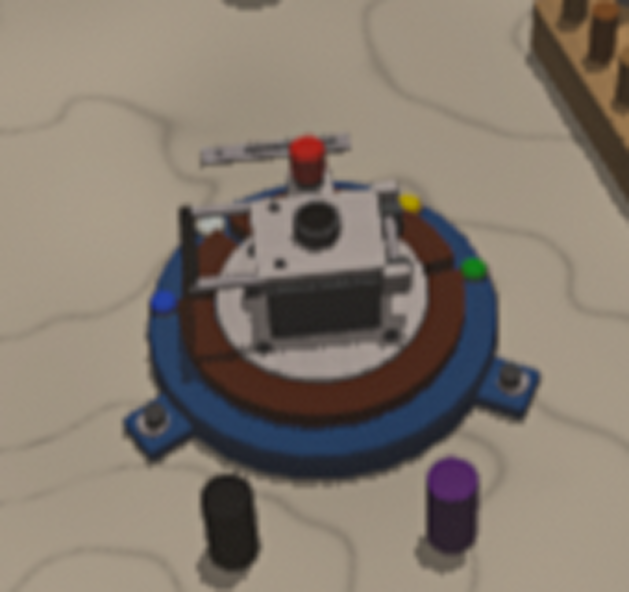

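The plunger knob is at about (232,219) in the top picture and green is at (272,187), two slots clockwise (-1.396). The bar is on the near side, and the stay lies to the left.

```bash
cat >> h.py <<'E'
def blob(c,p,lo,hi,roi,z):
    h=cv2.cvtColor(p,cv2.COLOR_RGB2HSV);m=cv2.inRange(h,np.array(lo),np.array(hi))
    k=np.zeros_like(m);x0,y0,x1,y1=roi;k[y0:y1,x0:x1]=m[y0:y1,x0:x1]
    n,l,s,ce=cv2.connectedComponentsWithStats(k)
    i=1+np.argmax(s[1:,4]);return ce[i],s[i,4],atz(c,ce[i],z)
E
python3 - <<'E'
from h import *
from scipy.optimize import least_squares
np.set_printoptions(precision=4,suppress=True)
p,d=snap('top')
P=[]
for n,uv in dict(g=(272.3,186.2),b=(250.5,275),y=(242.3,194.8),w=(227.5,252.5)).items():
    P.append(atz('top',uv,.0355)[:2]);print(n,P[-1],p[int(uv[1]),int(uv[0])],d[int(uv[1]),int(uv[0])])
P=np.array(P)
# angles: knob a0; g=-80,y=-40,w=+40,b=+80
off=np.deg2rad([-80,80,-40,40])
f=lambda v:(v[:2]+.117*np.c_[np.cos(v[2]+off),np.sin(v[2]+off)]-P).ravel()
s=least_squares(f,[.53,.02,2.8]);print(s.x,np.rad2deg(s.x[2]),f(s.x))
k=s.x[:2]+.09*np.array([np.cos(s.x[2]),np.sin(s.x[2])]);print('knob pred',k)
print(blob('top',p,(0,150,60),(8,255,255),(215,200,250,235),.110), blob('top',p,(50,120,40),(75,255,255),(255,170,290,200),.036))
print('bar',atz('top',(258.6,264.6),.119))
ps,_=snap('side')
for q,r,z in(((0,150,60),(235,165,270,200),.096),((50,120,40),(285,200,310,220),.034)):
    print('side',blob('side',ps,q,(q[0]+20,255,255),r,z))
E
```

```text
g [0.6501 0.0214] [  0 110  20] 1.2742774
b [0.4273 0.0781] [ 29  63 138] 1.2412592
y [0.6292 0.0977] [131 131   0] 1.276387
w [0.4836 0.135 ] [129 129 134] 1.2526969
[0.5339 0.0298 1.3202] 75.6430060600663 [ 0.0004 -0.0005  0.0001 -0.     -0.0002  0.0003 -0.0003  0.0003]
knob pred [0.5562 0.117 ]
(array([231.8511, 218.1489]), np.int32(94), array([0.5581, 0.1167, 0.11  ])) (array([272.14, 185.7 ]), np.int32(50), array([0.6513, 0.0218, 0.036 ]))
bar [0.4472 0.0539 0.119 ]
side (array([252.5556, 180.6349]), np.int32(63), array([0.5588, 0.123 , 0.096 ]))
side (array([297.5926, 212.0741]), np.int32(27), array([0.6496, 0.0209, 0.034 ]))
```

```bash
cat >> h.py <<'E'
AX=np.array([.534,.030]);A0=np.deg2rad(75.6)
def pose(x,y,z,yaw): # tool down, closing axis at yaw (rad)
    Y=np.array([np.cos(yaw),np.sin(yaw),0]);Z=np.array([0,0,-1.]);return np.array([x,y,z]),R.from_matrix(np.c_[np.cross(Y,Z),Y,Z])
def cur(): s=ctrl.get_state();return s['eef_pos'],R.from_quat(s['tcp_rot'])
def plan(wps,start=None):
    """wps: list of poses, one per row; prints flat rows in chunks of 5"""
    b=start or cur()
    for i in range(0,len(wps),5):
        ch=wps[i:i+5];o=[]
        for p,r in ch:
            o+=list(np.r_[b[1].inv().apply(p-b[0]),(b[1].inv()*r).as_rotvec()])
        print([float(round(v,4))+0 for v in o]);b=ch[-1]
def lin(a,b,n): # a,b (x,y,z,yaw)
    a,b=np.array(a),np.array(b);return [pose(*(a+(b-a)*k/n)) for k in range(1,n+1)]
E
python3 - <<'E'
from h import *
b=cur();y=1.288
plan(lin((*b[0],y),(.557,.117,.17,A0-np.pi/2),15))
E
```

```text
[-0.0335, -0.0271, 0.0041, 0.0, 0.0, 0.1026, -0.067, -0.0543, 0.0082, 0.0, 0.0, 0.2052, -0.1004, -0.0814, 0.0123, 0.0, 0.0, 0.3079, -0.1339, -0.1086, 0.0164, 0.0, 0.0, 0.4105, -0.1674, -0.1357, 0.0204, 0.0, 0.0, 0.5131]
[-0.0425, -0.0072, 0.0041, 0.0, 0.0, 0.1026, -0.085, -0.0144, 0.0082, 0.0, 0.0, 0.2052, -0.1275, -0.0216, 0.0123, 0.0, 0.0, 0.3079, -0.17, -0.0289, 0.0164, 0.0, 0.0, 0.4105, -0.2125, -0.0361, 0.0204, 0.0, 0.0, 0.5131]
[-0.0406, 0.0146, 0.0041, 0.0, 0.0, 0.1026, -0.0811, 0.0292, 0.0082, 0.0, 0.0, 0.2052, -0.1217, 0.0437, 0.0123, 0.0, 0.0, 0.3079, -0.1623, 0.0583, 0.0164, 0.0, 0.0, 0.4105, -0.2028, 0.0729, 0.0204, 0.0, 0.0, 0.5131]
```

Call:
carry_out --deltas '[-0.0335, -0.027, 0.004, 0, 0, 0.103, -0.067, -0.054, 0.008, 0, 0, 0.205, -0.1, -0.081, 0.012, 0, 0, 0.308, -0.134, -0.109, 0.016, 0, 0, 0.41, -0.167, -0.136, 0.02, 0, 0, 0.513]' --grip 65

```text
time: 2.12
eef_pos: [0.3114, 0.4698, 0.2114]
tcp_rot: [0.389, 0.921, 0.0, 0.0]
contact_force: [0.4, 0.2, 0.1]
opening: 0.648
finger_force: 0.0
```

Call:
carry_out --deltas '[-0.0425, -0.007, 0.004, 0, 0, 0.103, -0.085, -0.014, 0.008, 0, 0, 0.205, -0.1275, -0.022, 0.012, 0, 0, 0.308, -0.17, -0.029, 0.016, 0, 0, 0.41, -0.2125, -0.036, 0.02, 0, 0, 0.513]'

```text
time: 2.75
eef_pos: [0.4345, 0.2928, 0.1916]
tcp_rot: [0.61, 0.792, 0.0, 0.0]
contact_force: [0.9, -0.2, -0.2]
opening: 0.649
finger_force: 0.0
```

Call:
carry_out --deltas '[-0.0405, 0.0145, 0.004, 0, 0, 0.103, -0.081, 0.029, 0.008, 0, 0, 0.205, -0.122, 0.044, 0.012, 0, 0, 0.308, -0.162, 0.058, 0.016, 0, 0, 0.41, -0.203, 0.073, 0.02, 0, 0, 0.513]'

```text
time: 3.38
eef_pos: [0.5576, 0.1156, 0.1715]
tcp_rot: [0.791, 0.612, 0.0, 0.0]
contact_force: [0.3, -0.2, 0.2]
opening: 0.651
finger_force: 0.0
```

```bash
python3 - <<'E'
from h import *
np.set_printoptions(precision=4,suppress=True)
p,d=snap('side','s1.png');s=ctrl.get_state()
print(s['time'],s['eef_pos'],cur()[1].as_matrix()[:,1],s['contact_force'],s['opening'],s['qpos'])
cv2.imwrite('pics/s1c.png',cv2.resize(p[100:280,170:370,::-1],None,fx=3,fy=3))
plan(lin((*s['eef_pos'],A0-np.pi/2),(.557,.117,.081,A0-np.pi/2),5))
E
```

```text
3.425 [0.5601 0.1116 0.1712] [ 0.9664 -0.2569  0.0034] [ 1.4116 -2.855   0.2862] 0.648611069512286 [ 0.0203  0.1156  1.8901 -0.0034  1.1332  0.2815]
[0.0009, -0.0009, 0.018, 0.0034, 0.0022, -0.0084, 0.0019, -0.0019, 0.0361, 0.0034, 0.0022, -0.0084, 0.0028, -0.0028, 0.0541, 0.0034, 0.0022, -0.0084, 0.0037, -0.0038, 0.0721, 0.0034, 0.0022, -0.0084, 0.0047, -0.0047, 0.0901, 0.0034, 0.0022, -0.0084]
```

View pics/s1c.png

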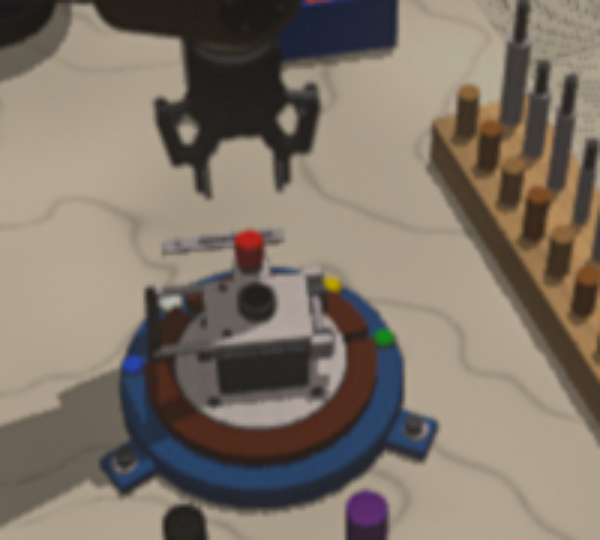

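The gripper is over the knob, with the fingers either side of it at about (250,190) in the crop. I'll descend straight down, then close.

Call:
carry_out --deltas '[0, 0, 0, 0, 0, 0, 0, 0, 0.025, 0, 0, 0, 0, 0, 0.05, 0, 0, 0, 0, 0, 0.075, 0, 0, 0, 0, 0, 0.088, 0, 0, 0]'

```text
time: 4.05
eef_pos: [0.5553, 0.118, 0.082]
tcp_rot: [0.789, 0.614, -0.001, -0.001]
contact_force: [-0.7, 0.8, -0.0]
opening: 0.649
finger_force: 0.0
```

Call:
carry_out --deltas '[0, 0, 0, 0, 0, 0, 0, 0, 0, 0, 0, 0, 0, 0, 0, 0, 0, 0, 0, 0, 0, 0, 0, 0]' --grip 15 --grip_force 40

```text
time: 4.55
eef_pos: [0.5575, 0.1172, 0.0842]
tcp_rot: [0.79, 0.613, 0.001, 0.0]
contact_force: [-0.1, 1.8, -0.9]
opening: 0.311
finger_force: 40.0
```

Call:
carry_out --deltas '[0, 0, 0, 0, 0, 0, 0, 0, 0, 0, 0, 0, 0, 0, 0, 0, 0, 0]'

```text
time: 4.92
eef_pos: [0.5575, 0.1172, 0.0842]
tcp_rot: [0.79, 0.613, 0.001, 0.0]
contact_force: [1.0, 3.9, 1.6]
opening: 0.314
finger_force: 40.3
```

Call:
carry_out --deltas '[0, 0, -0.004, 0, 0, 0, 0, 0, -0.008, 0, 0, 0, 0, 0, -0.012, 0, 0, 0, 0, 0, -0.012, 0, 0, 0, 0, 0, -0.012, 0, 0, 0]'

```text
time: 5.55
eef_pos: [0.5571, 0.1172, 0.0939]
tcp_rot: [0.79, 0.613, 0.001, 0.0]
contact_force: [6.8, 3.9, -7.0]
opening: 0.308
finger_force: 39.8
```

```bash
python3 - <<'E'
from h import *
np.set_printoptions(precision=4,suppress=True)
p,d=snap('side','s2.png');s=ctrl.get_state()
print(s['time'],s['eef_pos'],s['contact_force'],s['wrist_torque'],s['opening'])
cv2.imwrite('pics/s2c.png',cv2.resize(p[130:260,190:340,::-1],None,fx=4,fy=4))
E
```

```text
5.6 [0.5571 0.1172 0.0939] [ 6.0729  4.4513 -7.3942] [ 0.7165 -1.041   0.255 ] 0.31005907526201465
```

View pics/s2c.png

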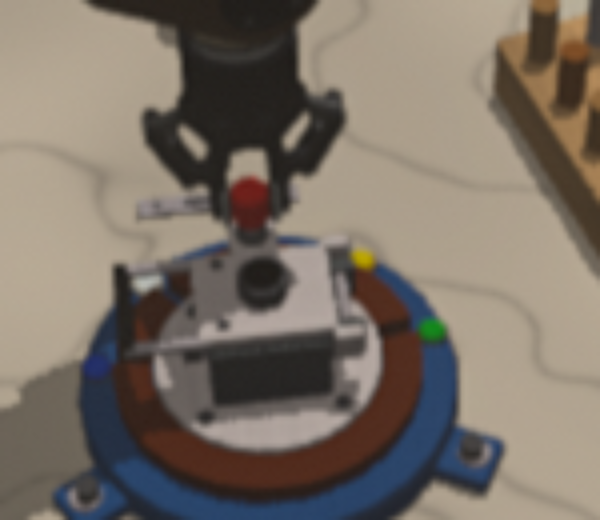

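Call:
carry_out --deltas '[0, 0, -0.0015, 0, 0, 0, 0, 0, -0.0015, 0, 0, 0, 0, 0, -0.0015, 0, 0, 0]'

```text
time: 5.98
eef_pos: [0.5571, 0.1172, 0.0952]
tcp_rot: [0.79, 0.613, 0.001, 0.0]
contact_force: [6.9, 5.1, -7.6]
opening: 0.312
finger_force: 39.8
```

```bash
python3 - <<'E'
from h import *
s=ctrl.get_state();print(s['eef_pos'],s['contact_force'])
def at(a,z,r=.0905):
    a=A0+a;return pose(AX[0]+r*np.cos(a),AX[1]+r*np.sin(a),z,a-np.pi/2)
plan([at(-1.396*k/25,.0955) for k in range(1,26)],at(0,.0955))
print(at(0,.0955)[0])
E
```

```text
[0.5570531  0.11720377 0.09524442] [ 6.91081952  5.06126623 -7.55037828]
[-0.0001, 0.0051, 0.0, 0.0, 0.0, 0.0558, -0.0006, 0.0101, 0.0, 0.0, 0.0, 0.1117, -0.0013, 0.0151, 0.0, 0.0, 0.0, 0.1675, -0.0022, 0.02, 0.0, 0.0, 0.0, 0.2234, -0.0035, 0.0249, 0.0, 0.0, 0.0, 0.2792]
[-0.0001, 0.0051, 0.0, 0.0, 0.0, 0.0558, -0.0006, 0.0101, 0.0, 0.0, 0.0, 0.1117, -0.0013, 0.0151, 0.0, 0.0, 0.0, 0.1675, -0.0022, 0.02, 0.0, 0.0, 0.0, 0.2234, -0.0035, 0.0249, 0.0, 0.0, 0.0, 0.2792]
[-0.0001, 0.0051, 0.0, 0.0, 0.0, 0.0558, -0.0006, 0.0101, 0.0, 0.0, 0.0, 0.1117, -0.0013, 0.0151, 0.0, 0.0, 0.0, 0.1675, -0.0022, 0.02, 0.0, 0.0, 0.0, 0.2234, -0.0035, 0.0249, 0.0, 0.0, 0.0, 0.2792]
[-0.0001, 0.0051, 0.0, 0.0, 0.0, 0.0558, -0.0006, 0.0101, 0.0, 0.0, 0.0, 0.1117, -0.0013, 0.0151, 0.0, 0.0, 0.0, 0.1675, -0.0022, 0.02, 0.0, 0.0, 0.0, 0.2234, -0.0035, 0.0249, 0.0, 0.0, 0.0, 0.2792]
[-0.0001, 0.0051, 0.0, 0.0, 0.0, 0.0558, -0.0006, 0.0101, 0.0, 0.0, 0.0, 0.1117, -0.0013, 0.0151, 0.0, 0.0, 0.0, 0.1675, -0.0022, 0.02, 0.0, 0.0, 0.0, 0.2234, -0.0035, 0.0249, 0.0, 0.0, 0.0, 0.2792]
[0.55650643 0.11765678 0.0955    ]
```

Call:
carry_out --deltas '[0, 0.005, 0, 0, 0, 0.056, -0.0005, 0.01, 0, 0, 0, 0.112, -0.0013, 0.015, 0, 0, 0, 0.1675, -0.0022, 0.02, 0, 0, 0, 0.223, -0.0035, 0.025, 0, 0, 0, 0.279]'

```text
time: 6.6
eef_pos: [0.5794, 0.1081, 0.0946]
tcp_rot: [0.868, 0.497, -0.0, -0.001]
contact_force: [4.6, 7.0, -7.5]
opening: 0.311
finger_force: 40.0
```

```bash
python3 - <<'E'
from h import *
s=ctrl.get_state();e=s['eef_pos'];v=e[:2]-AX
print(e,s['contact_force'],np.hypot(*v),np.arctan2(v[1],v[0])-A0,s['opening'])
ctrl.read_camera('top')
s=ctrl.get_state();print(s['eef_pos'],s['contact_force'])
E
```

```text
[0.57936648 0.10810382 0.09455546] [ 4.62906093  6.98440435 -7.49523873] 0.09032344412961368 -0.2748909722219133 0.3112453366962693
[0.57999942 0.10774608 0.09471783] [ 4.7460817   4.51831666 -8.1770487 ]
```

Call:
carry_out --deltas '[0, 0.005, 0, 0, 0, 0.056, -0.0005, 0.01, 0, 0, 0, 0.112, -0.0013, 0.015, 0, 0, 0, 0.1675, -0.0022, 0.02, 0, 0, 0, 0.223, -0.0035, 0.025, 0, 0, 0, 0.279]'

```text
time: 7.28
eef_pos: [0.599, 0.0926, 0.0944]
tcp_rot: [0.929, 0.371, -0.0, -0.001]
contact_force: [4.4, 6.2, -7.5]
opening: 0.311
finger_force: 40.1
```

Call:
carry_out --deltas '[0, 0.005, 0, 0, 0, 0.056, -0.0005, 0.01, 0, 0, 0, 0.112, -0.0013, 0.015, 0, 0, 0, 0.1675, -0.0022, 0.02, 0, 0, 0, 0.223, -0.0035, 0.025, 0, 0, 0, 0.279]'

```text
time: 7.9
eef_pos: [0.6136, 0.0722, 0.0942]
tcp_rot: [0.971, 0.238, -0.001, -0.001]
contact_force: [3.5, 6.0, -7.5]
opening: 0.315
finger_force: 40.1
```

Call:
carry_out --deltas '[0, 0.005, 0, 0, 0, 0.056, -0.0005, 0.01, 0, 0, 0, 0.112, -0.0013, 0.015, 0, 0, 0, 0.1675, -0.0022, 0.02, 0, 0, 0, 0.223, -0.0035, 0.025, 0, 0, 0, 0.279]'

```text
time: 8.52
eef_pos: [0.6217, 0.0487, 0.094]
tcp_rot: [0.995, 0.1, -0.001, -0.002]
contact_force: [3.9, 7.5, -7.4]
opening: 0.31
finger_force: 40.2
```

```bash
python3 - <<'E'
from h import *
p,_=snap('side','s3.png')
cv2.imwrite('pics/s3c.png',cv2.resize(p[110:280,170:370,::-1],None,fx=3.5,fy=3.5))
s=ctrl.get_state();e=s['eef_pos'];v=e[:2]-AX
print(e,s['contact_force'],np.hypot(*v),np.arctan2(v[1],v[0])-A0,s['opening'],s['qpos'])
E
```

```text
[0.62185644 0.04796215 0.09399292] [ 4.01232429  5.31395554 -8.49029926] 0.08967381211222393 -1.1177992656675988 0.31366830485146097 [-0.08644931  0.32009944  1.80217703  0.00270311  1.02266825  1.2848536 ]
```

View pics/s3c.png

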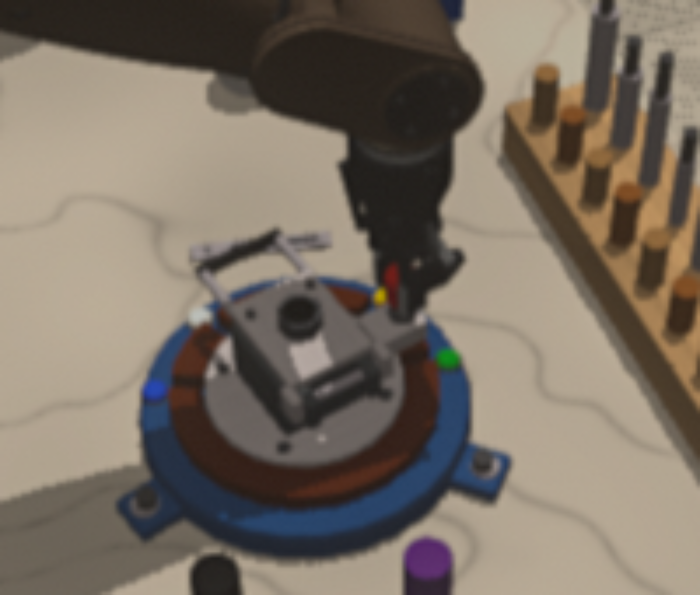

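The head has turned with the knob and is past yellow. This is the last segment before green.

Call:
carry_out --deltas '[0, 0.005, 0, 0, 0, 0.056, -0.0005, 0.01, 0, 0, 0, 0.112, -0.0013, 0.015, 0, 0, 0, 0.1675, -0.0022, 0.02, 0, 0, 0, 0.223, -0.0035, 0.025, 0, 0, 0, 0.279]'

```text
time: 9.2
eef_pos: [0.6229, 0.0238, 0.0937]
tcp_rot: [0.999, -0.04, -0.002, -0.002]
contact_force: [1.8, 6.7, -6.7]
opening: 0.313
finger_force: 40.2
```

Call:
carry_out --deltas '[0, 0, 0, 0, 0, 0, 0, 0, 0, 0, 0, 0]'

```text
time: 9.45
eef_pos: [0.6229, 0.0232, 0.0937]
tcp_rot: [0.999, -0.04, -0.002, -0.001]
contact_force: [3.4, 4.8, -7.4]
opening: 0.314
finger_force: 40.2
```

```bash
python3 - <<'E'
from h import *
s=ctrl.get_state();e=s['eef_pos'];v=e[:2]-AX
print(e,s['contact_force'],np.hypot(*v),np.arctan2(v[1],v[0])-A0,s['opening'])
p,_=snap('side')
print(blob('side',p,(50,120,30),(75,255,255),(285,195,315,225),.034))
p,_=snap('top','t3.png')
print(blob('top',p,(50,120,30),(75,255,255),(255,170,290,200),.036))
E
```

```text
[0.62285417 0.02316498 0.09372067] [ 3.37561474  4.82209446 -7.36859754] 0.08911666631312992 -1.3962416923834435 0.3135728556759058
(array([297.80769231, 212.26923077]), np.int32(26), array([0.64983229, 0.02008395, 0.034     ]))Traceback (most recent call last):
  File "<stdin>", line 7, in <module>
  File "h.py", line 20, in blob
    i=1+np.argmax(s[1:,4]);return ce[i],s[i,4],atz(c,ce[i],z)
        ~~~~~~~~~^^^^^^^^^
    return _wrapfunc(a, 'argmax', axis=axis, out=out, **kwds)
    return bound(*args, **kwds)
ValueError: attempt to get argmax of an empty sequence
```

Call:
carry_out --deltas '[0, 0, 0.004, 0, 0, 0, 0, 0, 0.008, 0, 0, 0, 0, 0, 0.008, 0, 0, 0]'

```text
time: 9.93
eef_pos: [0.6229, 0.0236, 0.0859]
tcp_rot: [0.999, -0.039, -0.002, -0.002]
contact_force: [3.0, 7.0, -8.2]
opening: 0.313
finger_force: 40.1
```

Call:
carry_out --deltas '[0, 0, 0, 0, 0, 0, 0, 0, 0, 0, 0, 0, 0, 0, 0, 0, 0, 0, 0, 0, 0, 0, 0, 0]' --grip 60

```text
time: 10.42
eef_pos: [0.625, 0.0217, 0.0892]
tcp_rot: [0.999, -0.038, 0.0, 0.0]
contact_force: [1.4, 0.1, 0.2]
opening: 0.603
finger_force: 0.0
```

Call:
carry_out --deltas '[0, 0, -0.025, 0, 0, 0, 0, 0, -0.055, 0, 0, 0, 0, 0, -0.085, 0, 0, 0, 0, 0, -0.115, 0, 0, 0, 0, 0, -0.125, 0, 0, 0]'

```text
time: 11.05
eef_pos: [0.626, 0.0218, 0.2167]
tcp_rot: [0.999, -0.038, 0.002, 0.0]
contact_force: [-0.2, -0.6, 0.5]
opening: 0.598
finger_force: 0.0
```

```bash
python3 - <<'E'
from h import *
p,d=snap('side','s4.png')
cv2.imwrite('pics/s4c.png',cv2.resize(p[110:280,170:370,::-1],None,fx=3.5,fy=3.5))
s=ctrl.get_state();print(s['time'],s['eef_pos'],s['contact_force'])
for q in['knob','lid_bar']:
  for f in ctrl.find_in('side',q)[:2]: print(q,f['uv'],f['score'],atd('side',f['uv'],d))
print(blob('side',p,(0,150,40),(8,255,255),(255,170,300,215),.096))
E
```

```text
11.1 [0.62592893 0.02187321 0.21678647] [0.59814085 0.31886586 1.54083051]
knob [289.3, 196.9] 0.59 [0.62545817 0.0232662  0.10605231]
lid_bar [252.0, 206.3] 0.69 [0.52116916 0.0215116  0.11733837]
(array([287.13913043, 199.94782609]), np.int32(115), array([0.61949009, 0.02359386, 0.096     ]))
```

View pics/s4c.png

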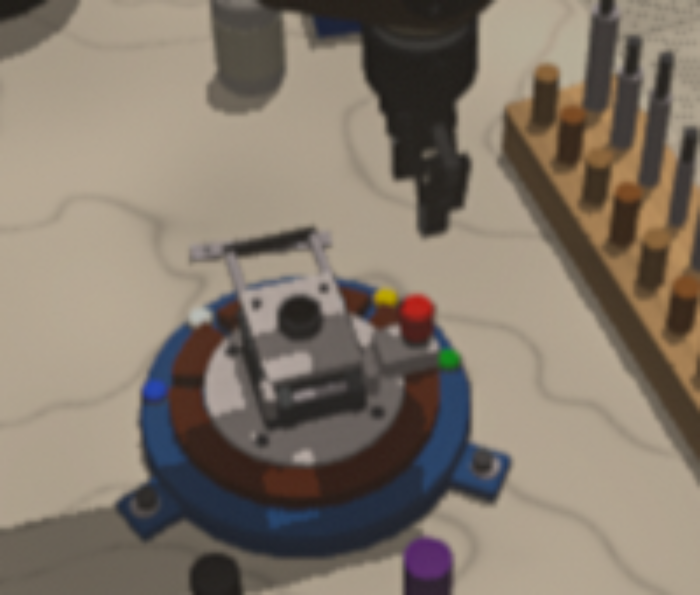

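```bash
python3 - <<'E'
from h import *
np.set_printoptions(precision=4,suppress=True)
p,d=snap('side')
Q=[]
h=cv2.cvtColor(p,cv2.COLOR_RGB2HSV)
m=cv2.inRange(h,np.array((0,150,40)),np.array((8,255,255)))
for v in range(185,215):
  us=[u for u in range(275,303) if m[v,u]]
  if us:
    P=np.array([atd('side',(u,v),d) for u in us]);print(v,us[0],us[-1],np.median(P,0),h[v,us[len(us)//2]])
def proj(X):
    c=ctrl.camera_model('side');K=np.array(c['intrinsics']);E=np.array(c['extrinsics']);q=K@(E[:3,:3]@X+E[:3,3]);return q[:2]/q[2]
for z in(.110,.1185): print(proj(np.array([.6237,.0231,z])))
E
```

```text
194 288 289 [0.6262 0.0306 0.1095] [  3 158 178]
195 286 291 [0.6261 0.0291 0.1065] [  1 214 180]
196 285 292 [0.6247 0.026  0.1083] [  2 221 178]
197 284 293 [0.6223 0.0219 0.1067] [  2 218 180]
198 279 293 [0.6208 0.0186 0.1072] [  1 214 182]
199 278 293 [0.6212 0.0197 0.1047] [  2 211 163]
200 278 292 [0.6184 0.0163 0.1034] [  2 198 130]
201 278 292 [0.6166 0.0158 0.1032] [  2 182 101]
202 278 292 [0.6158 0.0116 0.1004] [  3 167  84]
203 285 292 [0.6177 0.0117 0.0966] [  3 156  72]
204 286 292 [0.6198 0.0115 0.0926] [  3 153  75]
205 286 291 [0.6182 0.0108 0.0896] [  3 163  75]
206 287 290 [0.618  0.0103 0.0876] [  3 159  74]
[288.7138 196.1579]
[288.7312 194.0319]
```

```bash
python3 - <<'E'
from h import *
print(atz('side',(248,179.1),.115))
y=A0-1.396-np.pi/2
b=AX+.09*np.array([np.cos(A0-1.396+np.pi/2),np.sin(A0-1.396+np.pi/2)]);print(b,y)
s=cur();print(s[0],s[1].as_quat())
plan(lin((*s[0],y),(*b,.20,y),5),pose(*s[0],y))
E
```

```text
[0.54433299 0.11627115 0.115     ]
[0.54088108 0.11973656] -1.6473274122871835
[0.62413962 0.022104   0.2124452 ] [ 9.99291615e-01 -3.76194469e-02 -1.02174167e-03 -3.11847057e-05]
[-0.0181, -0.0182, 0.0025, 0.0, 0.0, 0.0, -0.0362, -0.0364, 0.005, 0.0, 0.0, 0.0, -0.0543, -0.0546, 0.0075, 0.0, 0.0, 0.0, -0.0724, -0.0728, 0.01, 0.0, 0.0, 0.0, -0.0905, -0.091, 0.0124, 0.0, 0.0, 0.0]
```

Call:
carry_out --deltas '[-0.018, -0.018, 0, 0, 0, 0, -0.036, -0.036, 0.003, 0, 0, 0, -0.054, -0.055, 0.006, 0, 0, 0, -0.072, -0.073, 0.01, 0, 0, 0, -0.09, -0.091, 0.0125, 0, 0, 0]' --grip 42

```text
time: 11.88
eef_pos: [0.5405, 0.1208, 0.2005]
tcp_rot: [0.999, -0.038, -0.001, 0.0]
contact_force: [0.7, -0.2, 0.4]
opening: 0.421
finger_force: 0.0
```

Call:
carry_out --deltas '[0, 0, 0, 0, 0, 0, 0, 0, 0, 0, 0, 0]'

```text
time: 12.12
eef_pos: [0.5421, 0.1197, 0.2017]
tcp_rot: [0.999, -0.037, 0.001, 0.0]
contact_force: [-0.5, 0.3, -0.1]
opening: 0.421
finger_force: 0.0
```

```bash
python3 - <<'E'
from h import *
p,d=snap('side','s5.png')
cv2.imwrite('pics/s5c.png',cv2.resize(p[120:250,180:330,::-1],None,fx=4.5,fy=4.5,interpolation=2))
s=ctrl.get_state();print(s['time'],s['eef_pos'],s['opening'],s['tcp_rot'])
E
```

```text
12.175 [0.54238475 0.11940572 0.20172312] 0.4229111967715978 [ 9.99290441e-01 -3.76606103e-02  5.27333327e-04  1.23566379e-04]
```

View pics/s5c.png

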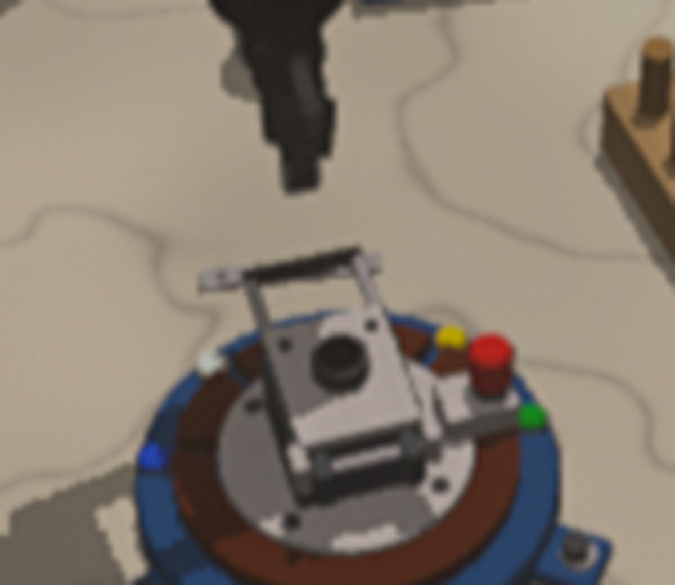

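The knob is down beside green, and the gripper is centred over the bar at about (305,265). I'll descend and pinch it.

Call:
carry_out --deltas '[0, 0, 0.025, 0, 0, 0, 0, 0, 0.05, 0, 0, 0, 0, 0, 0.075, 0, 0, 0, 0, 0, 0.095, 0, 0, 0, 0, 0, 0.106, 0, 0, 0]'

```text
time: 12.8
eef_pos: [0.5419, 0.1189, 0.0942]
tcp_rot: [0.999, -0.038, -0.001, 0.0]
contact_force: [0.1, -0.6, 0.2]
opening: 0.422
finger_force: 0.0
```

Call:
carry_out --deltas '[0, 0, 0, 0, 0, 0, 0, 0, 0, 0, 0, 0, 0, 0, 0, 0, 0, 0, 0, 0, 0, 0, 0, 0]' --grip 0 --grip_force 40

```text
time: 13.3
eef_pos: [0.5421, 0.1218, 0.0962]
tcp_rot: [0.999, -0.039, 0.0, -0.003]
contact_force: [-1.2, 7.6, -1.6]
opening: 0.124
finger_force: 38.9
```

```bash
python3 - <<'E'
from h import *
p,d=snap('side','s6.png')
cv2.imwrite('pics/s6c.png',cv2.resize(p[120:250,180:330,::-1],None,fx=4.5,fy=4.5,interpolation=2))
s=ctrl.get_state();print(s['time'],s['eef_pos'],s['opening'],s['contact_force'],s['wrist_torque'],s['finger_force'])
u=np.array([np.cos(A0-1.396+np.pi/2),np.sin(A0-1.396+np.pi/2),0])
f=lambda t:(.142*np.cos(t)-.013*np.sin(t))*u+np.array([0,0,.142*np.sin(t)+.013*np.cos(t)])
y=A0-1.396-np.pi/2;c=pose(*s['eef_pos'],y)
ts=1.35*(1-np.cos(np.linspace(0,np.pi,41)))/2
plan([(c[0]+f(t)-f(0),c[1]) for t in ts[1:]],c)
E
```

```text
13.35 [0.54207309 0.12180979 0.09617679] 0.11998210874453359 [-0.85634003  6.83799715 -2.3684025 ] [ 1.07936675  0.11075634 -0.1552075 ] 38.88079762458801
[0.0, 0.0, -0.0003, 0.0, 0.0, 0.0, 0.0, 0.0001, -0.0012, 0.0, 0.0, 0.0, 0.0, 0.0003, -0.0026, 0.0, 0.0, 0.0, 0.0, 0.0005, -0.0047, 0.0, 0.0, 0.0, 0.0, 0.0009, -0.0073, 0.0, 0.0, 0.0]
[0.0, 0.0005, -0.0031, 0.0, 0.0, 0.0, 0.0, 0.0011, -0.0068, 0.0, 0.0, 0.0, 0.0, 0.002, -0.0109, 0.0, 0.0, 0.0, 0.0, 0.0031, -0.0154, 0.0, 0.0, 0.0, 0.0, 0.0045, -0.0204, 0.0, 0.0, 0.0]
[0.0, 0.0017, -0.0053, 0.0, 0.0, 0.0, 0.0, 0.0037, -0.0109, 0.0, 0.0, 0.0, 0.0, 0.0061, -0.0167, 0.0, 0.0, 0.0, 0.0, 0.0089, -0.0226, 0.0, 0.0, 0.0, 0.0, 0.0121, -0.0287, 0.0, 0.0, 0.0]
[0.0, 0.0036, -0.0061, 0.0, 0.0, 0.0, 0.0, 0.0076, -0.0122, 0.0, 0.0, 0.0, 0.0, 0.012, -0.0181, 0.0, 0.0, 0.0, 0.0, 0.0168, -0.0239, 0.0, 0.0, 0.0, 0.0, 0.0219, -0.0295, 0.0, 0.0, 0.0]
[0.0, 0.0054, -0.0053, 0.0, 0.0, 0.0, 0.0, 0.011, -0.0103, 0.0, 0.0, 0.0, 0.0, 0.0168, -0.0149, 0.0, 0.0, 0.0, 0.0, 0.0227, -0.0191, 0.0, 0.0, 0.0, 0.0, 0.0287, -0.023, 0.0, 0.0, 0.0]
[0.0, 0.0059, -0.0034, 0.0, 0.0, 0.0, 0.0, 0.0118, -0.0064, 0.0, 0.0, 0.0, 0.0, 0.0175, -0.0091, 0.0, 0.0, 0.0, 0.0, 0.023, -0.0113, 0.0, 0.0, 0.0, 0.0, 0.0282, -0.0132, 0.0, 0.0, 0.0]
[0.0, 0.0049, -0.0016, 0.0, 0.0, 0.0, 0.0, 0.0094, -0.0028, 0.0, 0.0, 0.0, 0.0, 0.0135, -0.0038, 0.0, 0.0, 0.0, 0.0, 0.0171, -0.0046, 0.0, 0.0, 0.0, 0.0, 0.0202, -0.0052, 0.0, 0.0, 0.0]
[0.0, 0.0026, -0.0004, 0.0, 0.0, 0.0, 0.0, 0.0046, -0.0008, 0.0, 0.0, 0.0, 0.0, 0.0061, -0.001, 0.0, 0.0, 0.0, 0.0, 0.0069, -0.0011, 0.0, 0.0, 0.0, 0.0, 0.0072, -0.0011, 0.0, 0.0, 0.0]
```

View pics/s6c.png

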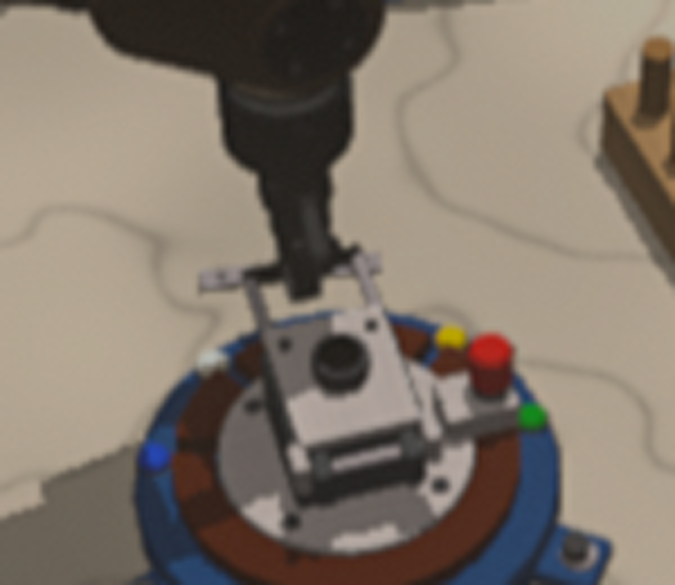

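Call:
carry_out --deltas '[0, -0.0005, -0.0005, 0, 0, 0, 0, -0.001, -0.0015, 0, 0, 0, 0, -0.0015, -0.003, 0, 0, 0, 0, -0.0015, -0.005, 0, 0, 0, 0, -0.0015, -0.0075, 0, 0, 0]'

```text
time: 13.98
eef_pos: [0.5419, 0.1211, 0.1028]
tcp_rot: [0.999, -0.038, -0.0, -0.0]
contact_force: [-0.4, 2.8, -4.4]
opening: 0.127
finger_force: 38.8
```

Call:
carry_out --deltas '[0, 0.0005, -0.003, 0, 0, 0, 0, 0.001, -0.007, 0, 0, 0, 0, 0.002, -0.011, 0, 0, 0, 0, 0.003, -0.0155, 0, 0, 0, 0, 0.0045, -0.0205, 0, 0, 0]'

```text
time: 14.6
eef_pos: [0.5414, 0.1166, 0.1236]
tcp_rot: [0.999, -0.038, -0.0, -0.0]
contact_force: [-0.4, 3.2, -3.4]
opening: 0.124
finger_force: 38.8
```

```bash
cat >> h.py <<'E'
U=np.array([np.cos(A0-1.396+np.pi/2),np.sin(A0-1.396+np.pi/2),0])
F=lambda t:(.142*np.cos(t)-.013*np.sin(t))*U+np.array([0,0,.142*np.sin(t)+.013*np.cos(t)])
SH=np.array([.54207,.12181,.09618])
def lid():
    from scipy.optimize import least_squares
    s=ctrl.get_state();e=s['eef_pos'];w=e-SH+F(0)
    r=[w@U,w[2]];th=np.arctan2(r[1],r[0])-np.arctan2(.013,.142)
    print(s['time'],e,'theta',th,'rerr',np.hypot(*r)-np.hypot(.142,.013),s['contact_force'],s['opening'],s['dq'].round(3));return th
E
python3 -c "from h import *;lid()"
```

```text
14.6 [0.54144944 0.11663895 0.12363053] theta 0.19621077759860395 rerr 5.807535956475762e-05 [-0.42861576  3.17747665 -3.4447349 ] 0.12366107770373262 [-0.023 -0.059 -0.013  0.003  0.074 -0.021]
```

Tracking the arc well. I'll continue.

Call:
carry_out --deltas '[0, 0.0015, -0.0055, 0, 0, 0, 0, 0.0035, -0.011, 0, 0, 0, 0, 0.006, -0.0165, 0, 0, 0, 0, 0.009, -0.0225, 0, 0, 0, 0, 0.012, -0.0285, 0, 0, 0]'

```text
time: 15.22
eef_pos: [0.5404, 0.1051, 0.1525]
tcp_rot: [0.999, -0.038, -0.0, -0.001]
contact_force: [-2.1, 5.5, -1.9]
opening: 0.126
finger_force: 38.8
```

Call:
carry_out --deltas '[0, 0.0035, -0.006, 0, 0, 0, 0, 0.0075, -0.012, 0, 0, 0, 0, 0.012, -0.018, 0, 0, 0, 0, 0.017, -0.024, 0, 0, 0, 0, 0.022, -0.0295, 0, 0, 0]'

```text
time: 15.85
eef_pos: [0.5385, 0.0842, 0.1829]
tcp_rot: [0.999, -0.038, -0.001, -0.002]
contact_force: [-5.0, 8.6, 2.1]
opening: 0.122
finger_force: 38.8
```

```bash
python3 -c "
from h import *;lid()
p,d=snap('side');cv2.imwrite('pics/s7c.png',cv2.resize(p[80:250,160:330,::-1],None,fx=3.5,fy=3.5,interpolation=2))"
```

```text
15.85 [0.53849313 0.08416858 0.18293665] theta 0.6723436615330558 rerr 0.0016561170427121241 [-4.98892245  8.55199455  2.10916249] 0.12169175929010957 [-0.073 -0.067 -0.013  0.002  0.081 -0.072]
```

View pics/s7c.png

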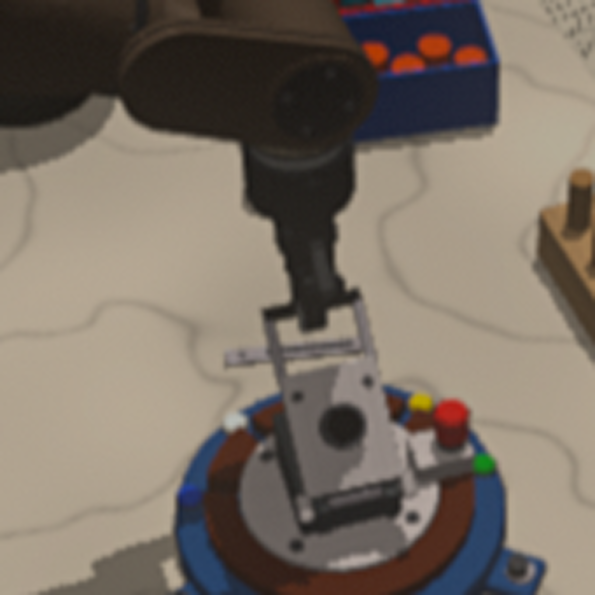

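Bar and fingers are at (315,310) and the lid is at about 39°. There's a mild side load, so I'll shift slightly toward it as I go on.

Call:
carry_out --deltas '[-0.0005, 0.005, -0.0055, 0, 0, 0, -0.001, 0.01, -0.0105, 0, 0, 0, -0.001, 0.0155, -0.015, 0, 0, 0, -0.001, 0.021, -0.019, 0, 0, 0, -0.001, 0.027, -0.023, 0, 0, 0]'

```text
time: 16.52
eef_pos: [0.536, 0.057, 0.2069]
tcp_rot: [0.999, -0.038, -0.0, -0.002]
contact_force: [-5.0, 7.4, 7.7]
opening: 0.123
finger_force: 39.4
```

```bash
python3 -c "
from h import *;lid()"
```

```text
16.525 [0.53596579 0.05704353 0.20690818] theta 0.9230771442547271 rerr 0.0031146113821126364 [-4.99228882  7.39419537  7.70770601] 0.12345864156693082 [-0.092 -0.053 -0.012  0.027  0.063 -0.089]
```

```bash
cat >> h.py <<'E'
def plane(t,c='side',d=None):
    if d is None: p,d=snap(c)
    m=ctrl.camera_model(c);K=np.array(m['intrinsics']);E=np.array(m['extrinsics'])
    v,u=np.mgrid[:420,:560];C=np.stack([(u-K[0,2])/K[0,0]*d,(v-K[1,2])/K[1,1]*d,d],-1)[d>0]
    W=(C-E[:3,3])@E[:3,:3]
    pin=np.r_[AX-.052*U[:2],.1];V=np.array([-U[1],U[0],0]);w=W-pin;a=w@U;b=w@V;z=w[:,2]
    for _ in range(4):
        l=a*np.cos(t)+z*np.sin(t);n=-a*np.sin(t)+z*np.cos(t)
        k=(l>.012)&(l<.085)&(abs(b)<.033)&(abs(n-.010)<.012)&(np.hypot(l-.05,b)>.022)
        med=np.median(n[k]);k&=abs(n-med)<.006
        q=np.polyfit(l[k],n[k],1);t=t+np.arctan(q[0])
    print('plane theta',t,'n',k.sum(),'off',q[1],'std',np.std(n[k]-np.polyval(q,l[k])));return t
E
python3 -c "
from h import *
plane(.92);lid()
p,d=snap('side');cv2.imwrite('pics/s8c.png',cv2.resize(p[80:250,160:330,::-1],None,fx=3.5,fy=3.5,interpolation=2))"
```

```text
plane theta 0.9285760517052184 n 497 off 0.014916035638910242 std 0.0023946095310445562
16.575 [0.5359145  0.05629913 0.20753505] theta 0.9296912999798527 rerr 0.003256028138217598 [-6.54520003  6.38189009  6.24965686] 0.12211208986526055 [ 0.006  0.001  0.001 -0.006 -0.006  0.015]
```

View pics/s8c.png

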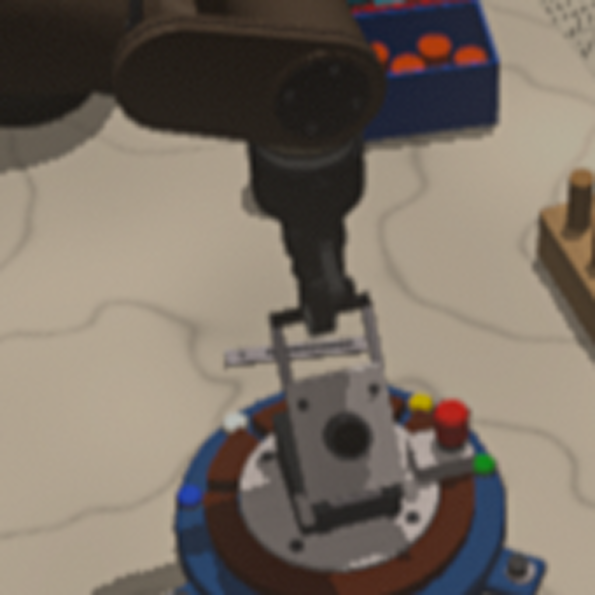

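The depth plane agrees with the kinematics: the lid angle is 0.93 rad, and the bar is still in the fingers at (320,320). I'll go on slowly.

Call:
carry_out --deltas '[-0.0005, 0.0055, -0.004, 0, 0, 0, -0.001, 0.0115, -0.007, 0, 0, 0, -0.001, 0.017, -0.01, 0, 0, 0, -0.001, 0.0225, -0.0125, 0, 0, 0, -0.001, 0.0275, -0.0145, 0, 0, 0]'

```text
time: 17.25
eef_pos: [0.5334, 0.0289, 0.2222]
tcp_rot: [0.999, -0.038, 0.001, -0.001]
contact_force: [-5.1, 5.2, 6.5]
opening: 0.117
finger_force: 39.0
```

```bash
python3 -c "
from h import *;t=lid();plane(t)"
```

```text
17.25 [0.53335917 0.02888049 0.22218016] theta 1.142657223906474 rerr 0.004682943681682927 [-5.10193382  5.19486862  6.47385515] 0.11716259911984958 [-0.077 -0.027 -0.004 -0.01   0.032 -0.075]
plane theta 1.1439420525983368 n 465 off 0.0151707349673827 std 0.00219900437788404
```

Call:
carry_out --deltas '[0, 0.005, -0.0015, 0, 0, 0, 0, 0.0095, -0.0025, 0, 0, 0, 0, 0.0135, -0.003, 0, 0, 0, 0, 0.017, -0.0035, 0, 0, 0, 0, 0.02, -0.004, 0, 0, 0]'

```text
time: 17.92
eef_pos: [0.532, 0.0084, 0.2274]
tcp_rot: [0.999, -0.037, 0.001, 0.0]
contact_force: [-6.5, 5.8, 10.9]
opening: 0.121
finger_force: 41.1
```

```bash
python3 -c "
from h import *;t=lid();plane(t);lid()"
```

```text
17.925 [0.53201986 0.00841078 0.22744287] theta 1.2866975323187106 rerr 0.004392576874566512 [-6.5342651   5.77143173 10.85256387] 0.12056085495792142 [-0.044 -0.009  0.002  0.007  0.01  -0.047]
plane theta 1.2800342181887303 n 401 off 0.01612117667283844 std 0.0021072241801598085
17.975 [0.53199931 0.00816251 0.227506  ] theta 1.2884430642849067 rerr 0.004407032457248633 [-7.20440194  5.69803512 10.24944388] 0.12091371615810115 [ 0.005  0.003  0.    -0.002  0.     0.006]
```

Call:
carry_out --deltas '[0, 0.0025, -0.0005, 0, 0, 0, -0.0005, 0.005, -0.001, 0, 0, 0, -0.001, 0.007, -0.0015, 0, 0, 0, -0.001, 0.0085, -0.0015, 0, 0, 0, -0.001, 0.0095, -0.0015, 0, 0, 0]'

```text
time: 18.6
eef_pos: [0.5312, -0.0013, 0.2288]
tcp_rot: [0.999, -0.037, 0.003, 0.0]
contact_force: [-2.8, 4.6, 6.7]
opening: 0.126
finger_force: 41.3
```

Call:
carry_out --deltas '[0, 0, 0, 0, 0, 0, 0, 0, 0, 0, 0, 0, 0, 0, 0, 0, 0, 0]'

```text
time: 18.98
eef_pos: [0.5312, -0.0014, 0.2288]
tcp_rot: [0.999, -0.037, 0.003, 0.001]
contact_force: [-2.5, 3.4, 7.7]
opening: 0.124
finger_force: 41.3
```

```bash
python3 -c "
from h import *;t=lid();plane(t);plane(t);plane(t);lid()
pin=np.r_[AX-.052*U[:2],.1];w=ctrl.get_state()['eef_pos']-pin;print('abs u',w@U)
p,d=snap('side')
for v in(194,196,198,200,203):print(atd('side',(289,v),d),p[v,289])
"
```

```text
18.975 [ 0.53124191 -0.00135902  0.22876864] theta 1.3540304518734856 rerr 0.004148376719571745 [-2.45308923  3.35533399  7.65364691] 0.12395398312559826 [ 0.    -0.001  0.001  0.002 -0.     0.001]
plane theta 1.3491451417683942 n 384 off 0.016443655845420867 std 0.002023578751085539
plane theta 1.3611943083224414 n 383 off 0.015618264283236668 std 0.0020957411091930616
plane theta 1.3545327694625011 n 389 off 0.016210859886629767 std 0.0020477743865675493
19.125 [ 0.53124629 -0.00137101  0.22875766] theta 1.3540996936833931 rerr 0.004136028792726343 [-2.80298943  3.91195802  6.97574817] 0.12016947788847858 [ 0.001  0.001 -0.001  0.001 -0.003  0.001]
abs u 0.020510272590108982
[0.62866144 0.03299188 0.10587631] [179  59  50]
[0.62484378 0.02388621 0.10928067] [181  33  26]
[0.62333222 0.02020972 0.10586888] [183  35  28]
[0.61983375 0.01185745 0.10846055] [134  34  28]
[0.61857136 0.00870806 0.10033428] [73 32 29]
```

```bash
python3 -c "
from h import *;print(ctrl.sign_off())"
```

```text
the job is handed in; nothing more can be done
None
```

The job is handed in: the plunger is home in the green slot, and the lid is gripped and still at about 1.354 rad, against a balance point of 1.35. The slugs, stay, bottle and tape were left alone.

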